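# Clamp a plaster mould shut with a ratchet squeeze clamp

### The job

Close the two-piece plaster mould in the blue bench clamp: press the red lever fully down so that the ratchet bites, then squeeze and release the two orange grips again and again until the rubber jaw pad has pushed the mould halves together and presses on them. Finish while still holding the grips squeezed so that the pad's white band is hidden and some of its green band still shows; never press so hard, even for a moment, that the green band is gone and the red one goes in, which would crush the plaster. Work only the lever and the grips, do not push the jaw or the mould by hand, and leave the pots and tools around alone.

Things in the scene. Friction and masses are not known exactly. Their poses are not given: they have to be found in the camera images.
- clamp: Blue bench clamp fixed to the table; base plate 425 x 120 x 12 mm, x -140 to +285. Origin on the table under the middle between the orange grips; x along the rack bar to the mould, y to the side of the red paddle, z up. Along x: lever -95, grips, guide 48-64 (68 high), jaw block 72-92 + rack, pad, mould (top 97 high), end stop face 246. Under and beside the grips the head is under 85 mm high
- grip_middle (a point): Point midway between the two orange grips, 110 mm above the table; axes as the clamp's. The grips are upright plates, each 12 mm thick (x), 28 mm wide (y), 52 to 130 mm above the table; at rest their outer faces are 60 mm apart, fully squeezed 32 mm. Pinch them from above with the fingers closing along the clamp's x
- rear_grip: Orange grip on the far side from the mould (clamp x from -30 to -18 mm at rest); its origin and axes are those of the clamp at rest and slide with it
- front_grip: Orange grip on the side of the mould (clamp x from 18 to 30 mm at rest); its origin and axes are those of the clamp at rest and slide with it
- squeeze (a joint): How far each grip has moved in, 0 to 0.014 m. The grips are geared: both move alike. A spring (2 N at rest, 3.1 N squeezed) reopens them. With the lever down, squeezing drives the rack forward as far as the grips move, after up to 6 mm lost until the pawl finds a tooth; opening leaves the rack. Two fingers pressing F newtons each give about 2F - 6 N at the jaw
- lever_paddle (a point): Middle of the top of the red paddle (28 x 30 mm, 10 mm thick) on the steel lever at the rear of the clamp; lever down, it lies at clamp x -95, y +80, z +83 mm. The lever turns about an axis along clamp x through y -28, z 75 mm, 108 mm from the paddle; it is raised at the start, so this point is then 27 to 44 mm higher
- lever (a joint): Angle of the red lever in rad: 0 fully down (ratchet engaged); 0.26 to 0.42 at the start (raised: the pawl is lifted and pumping does nothing). It stays where it is left; about 1 N on the paddle presses it down to a hard stop
- rack (a joint): Advance of the rack bar and jaw block, 0 to 0.075 m, 0 to 0.02 at the start. A brake of only 3 N holds it: enough between strokes, but if the grips are let go under clamping pressure the pad's spring pushes the rack back until about 2 mm of compression is left
- jaw_block: Blue block 20 x 50 x 55 mm at the front end of the rack bar that carries the sprung pad; origin and axes are those of the clamp when the rack is at 0, moving with the rack
- pad (a joint): Compression of the sprung jaw pad, 0 free to 0.016 m at the stop, 1.6 N per mm. The stem between jaw block and pad is painted: 4 mm white next to the block, then 5 mm green, then 7 mm red next to the pad. Compressed, the bands slip into the block: white is hidden at 0.004, green at 0.009
- pad_face: Black rubber jaw pad, plate 8 mm thick, 60 mm wide, from 18 to 73 mm above the table; its front face is 116 mm in front of its origin along its x. The origin coincides with the clamp's origin when rack and pad are at 0
- mould_front: Loose cream plaster mould half 45 (clamp x) x 90 x 85 mm high, 0.4 kg, standing upright on the clamp's plate between two low guides, on the side of the pad; origin at the centre of its underside, axes as the clamp's. At the start 3 to 12 mm short of the other half and 8 to 37 mm in front of the pad
- mould_back: The other mould half, same size, standing against the end stop; origin at the centre of its underside. When the mould is shut the two origins are 45 mm apart
- burner_a: Loose black ceramic oil burner, 74 mm across, 95 mm high, origin at the centre of its underside; to be left alone
- burner_b: Another loose black oil burner, same size; to be left alone
- burner_c: A third loose black oil burner, same size; to be left alone
- glaze_jar: Loose closed glaze jar, 72 mm across, 100 mm high, origin at the centre of its underside; to be left alone
- dish: Loose terracotta dish, 100 mm across, 35 mm high, origin at the centre of its underside; to be left alone
- scraper: Loose scraper lying on the table, about 0.25 m long; to be left alone
Not all that is in view belongs to the job. Leave any turquoise or yellow look-alike of the mould_front alone. What is shaped like the mould_back but purple is not meant.

How it is judged:
On the way, in this order (a step that is already met when the one before it is completed fails the run):
1. the red lever is pressed down (value of joint lever below 0.05 rad), for 0.1 s.
2. the pad presses on the mould (contact force between pad_face and mould_front above 0.8 N), for 0.1 s.
At the end, for the whole second after the job is handed in: The fingers are still pressing on an orange grip (over 1.5 N), the lever is down (under 0.06 rad), the pad is compressed between 4 and 9 mm (white hidden, green showing) and presses on the front half with over 4 N, and the mould is shut (gap under 2 mm), upright and still (value of joint lever below 0.06 rad and value of joint pad between 0.004 and 0.009 m and contact force between pad_face and mould_front above 4 N and x of mould_back in the frame of mould_front below 0.047 m and horizontal distance between mould_back and mould_front below 0.048 m and angle between each of mould_front, mould_back's own z axis and vertical below 0.05 rad and (contact force between the fingers and rear_grip above 1.5 N or contact force between the fingers and front_grip above 1.5 N) and linear speed of mould_front below 0.01 m/s); the arm keeps its last pose, push and grip.
It fails at once if the pad was driven into its red band: plaster crushed (value of joint pad above 0.0095 m).
It fails at once if the robot pushed the jaw by hand (contact force between any of the arm, the fingers and jaw_block above 2 N or contact force between any of the arm, the fingers and pad_face above 2 N).
It fails at once if the robot pushed the mould by hand (contact force between any of the arm, the fingers and mould_front above 2 N or contact force between any of the arm, the fingers and mould_back above 2 N).
It fails at once if a pot or tool nearby was disturbed (distance of any of burner_a, burner_b, burner_c, glaze_jar, dish, scraper from where it was at the start of the episode above 0.02 m).
It also fails if it takes over 72 s, if anything falls off the work surface, if the arm or the gripper's body presses on something with over 40 N, if the wrist force passes 120 N, or if a joint passes its speed limit or range.

### The arm

A 6-joint arm with a two-finger parallel gripper is mounted at the origin on the work surface. World frame = base frame: x ahead of the robot, y to its left, z up, the work surface at z = 0. Lengths are in m, angles in rad, forces in N, time in s.
With the tool pointing down it reaches from about 0.15 to 0.775 m from the base axis. Payload 6.1 kg.
Tool frame: the origin (TCP) lies at the very end of the fingers, on their centre line; the grasp point (between the pads) lies 19 mm behind it (robot.pinch_z is the distance from the TCP to the grasp point, in m); z points along the fingers, y is the direction in which the jaws open and shut (so a half turn about z gives the same grasp; the last joint's range is limited). The gripper opens to 85 mm and grips with 20 to 120 N. Pads are 22 mm wide; open, the fingers measure 114 mm over their backs; the gripper's body (76 mm by 85 mm) begins 54 mm behind the grasp point. The pads swing forward as they close: fully open they stand 13 mm farther back than shut.
Start: joints at [1.143, 0.126, -0.04, 1.405, 0, 1.571], TCP at [0.218, 0.478, 0.231] pointing down, gripper open.
Joint ranges: [-2.72, 2.72], [-0.95, 1.95], [-1.27, 1.35], [-1.78, 2.02], [-1.46, 1.47], [-3.14, 3.14]. Speed limits (rad/s): [2.39, 2.39, 3.01, 3.14, 3.14, 3.14].

### API

Orientations are given as a unit quaternion [w, x, y, z].
In Python, from bench import robot, solve_ik, eyes, job_done gives the robot as it stands. Calls block until the motion is done:
- robot.move_ptp(position, orientation): joint-space move of the TCP to a pose.
- robot.move_straight(position, frame=None, v=0.15, guard=None): straight line of the TCP; frame=None keeps the orientation; v is the mean speed in m/s. With guard (N) it stops when the force on the tool has changed by that much, and returns True; else False.
- robot.move_j(angles): joint-space move.
- robot.set_gripper(opening, f_grip=None): finger opening in m; f_grip is the grip in N (None keeps the last); returns when the fingers have stopped.
- robot.pause(seconds).
- solve_ik(position, orientation): joint angles nearest the present ones, or None.
- robot.observe(): the state.
- eyes.read_camera(name): name is "scene" or "top" or "wrist"; returns the picture (384x512x3 uint8, blue, green, red); there is no depth.
- eyes.camera_info(name): a dict with "fx", "fy", "cx", "cy" (pixels), "xyz" and "rotation" of the camera in the world. Camera axes: x right, y up, looking along -z (the intrinsics and any distortion apply to the point x, -y, -z); pixel columns grow to the right and rows downward; lengths in m; the calibration is good to about 2 mm. A picture is of the moment at which its call begins: read the wrist's pose just before it. camera_info takes no time and is no camera call; for the wrist camera it gives the pose at the moment of the call.
A pose or a line that the arm cannot do raises robot.PlanningError and nothing moves.
- job_done(): hands the job in, once; it reports no verdict.
The state is a dict: "t": time; "qpos": joint angles; "joint_vel": joint speeds; "joint_torque": joint torques, N m; "ee_pos": TCP position; "orientation": TCP orientation; "contact_force": force on the tool from outside, world axes, zero at the start; "ft_torque": the same for the moment, N m; "opening": finger opening in m.
Only numpy, scipy, OpenCV 4.12 (cv2) and the standard library are available. Lean on these libraries where they do the work, as an engineer would, in place of code of your own. Each camera call takes 0.05 s, during which the arm holds its last target.

## Working session

There is one attempt and no reset: what is moved stays moved. The work goes in short steps, each a Python script; the robot and the scene stay as the last script left them, time stands still between calls to the robot, and variables do not carry over. Pictures are saved under pics/ and viewed, and the job is handed in when it is done.

```bash
ls; mkdir -p pics; python3 - <<'E'
from bench import robot, eyes
import cv2, numpy as np
for n in ("scene","top","wrist"):
    i=eyes.camera_info(n); im=eyes.read_camera(n); cv2.imwrite(f"pics/{n}0.png",im)
    print(n,{k:np.round(v,4).tolist() if not isinstance(v,str) else v for k,v in i.items()})
print(robot.observe())
E
```

```text
pics
scene {'fx': 430.1242, 'fy': 430.1242, 'cx': 251.9875, 'cy': 190.3621, 'xyz': [1.2524, -0.4474, 1.2076], 'rotation': [0.8384, 0.2697, 0.1428, 0.4516]}
top {'fx': 479.4266, 'fy': 479.4266, 'cx': 260.5537, 'cy': 192.0771, 'xyz': [0.4253, -0.0132, 1.6236], 'rotation': [-0.7016, -0.033, 0.0344, 0.7109]}
wrist {'fx': 290.3242, 'fy': 290.3242, 'cx': 255.4965, 'cy': 188.4123, 'xyz': [0.155, 0.5054, 0.3735], 'rotation': [0.8333, -0.1122, -0.0711, 0.5367]}
{'t': 0.15, 'qpos': array([ 1.14301024e+00,  1.26268119e-01, -4.03555044e-02,  1.40540142e+00,
        2.25743243e-05,  1.57081316e+00]), 'joint_vel': array([-0.00080231, -0.00207824,  0.00361744,  0.00080637,  0.00125056,
        0.00014278]), 'joint_torque': array([ 2.26644173e-03, -4.36273992e+01,  3.53151619e+01,  1.34931030e-02,
        1.66363479e-04,  1.03779317e-05]), 'ee_pos': array([0.21766649, 0.47741333, 0.23070275]), 'orientation': array([-1.41431864e-04,  2.12274016e-01,  9.77209990e-01, -5.97962098e-04]), 'contact_force': array([-0.54623706, -0.4193649 , -0.45941807]), 'ft_torque': array([ 0.02735683,  0.00892901, -0.01191346]), 'opening': 0.08511212611013737}
```

View pics/scene0.png

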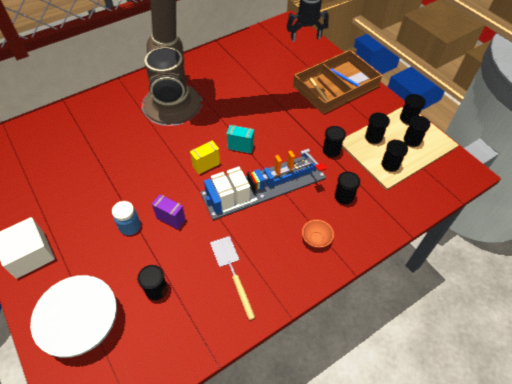

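View pics/top0.png

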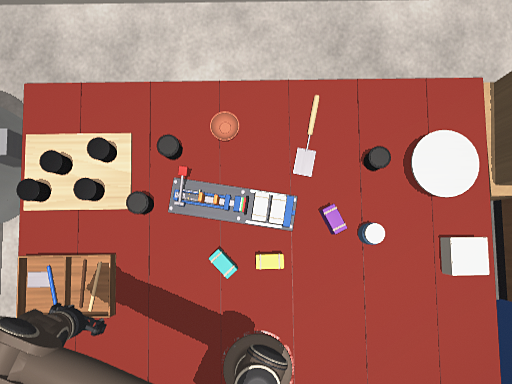

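View pics/wrist0.png

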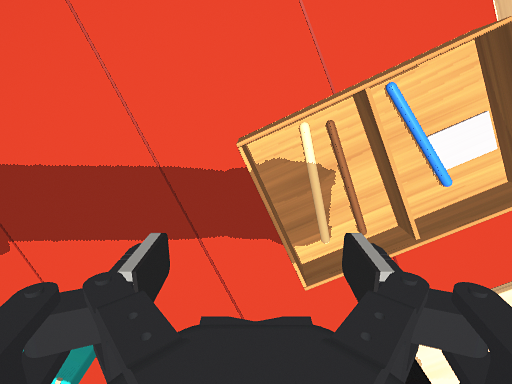

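The top view has one blue clamp at (232,203), with the cream mould at (262,207), the orange grips near (210,198) and the red paddle at (183,171). The look-alikes are yellow (269,261), turquoise (222,263) and purple (333,219). I'll check close crops next.

```bash
python3 - <<'E'
import cv2, numpy as np
t=cv2.imread("pics/top0.png");s=cv2.imread("pics/scene0.png")
a=cv2.resize(t[155:240,155:310],None,fx=5,fy=5,interpolation=cv2.INTER_CUBIC)
b=cv2.resize(s[140:225,195:335],None,fx=5.5,fy=5.5,interpolation=cv2.INTER_CUBIC)
cv2.imwrite("pics/tcrop.png",a);cv2.imwrite("pics/scrop.png",b)
E
```

```text
(no output)
```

View pics/tcrop.png

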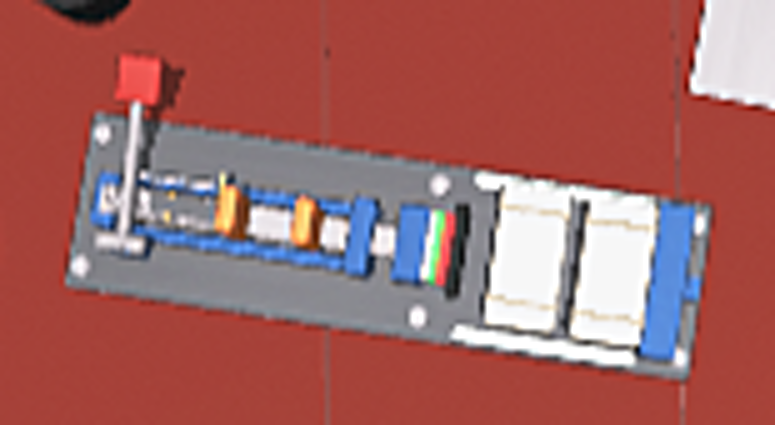

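View pics/scrop.png

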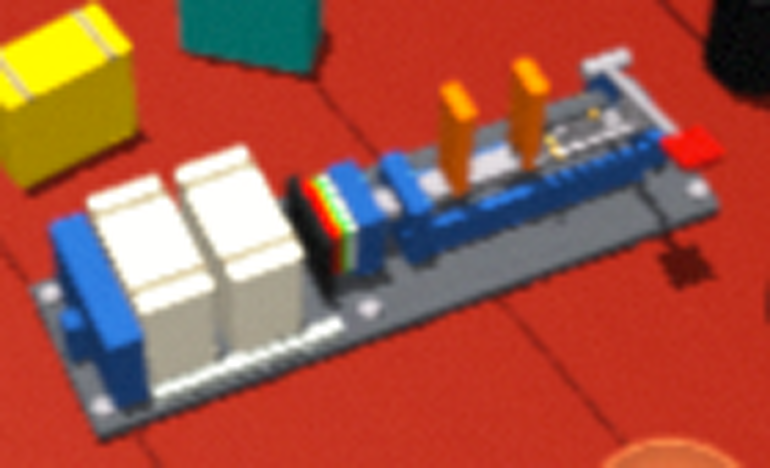

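```bash
cat > h.py <<'E'
import cv2, numpy as np
from scipy.spatial.transform import Rotation as R
def cam(i):
    q=i["rotation"]; M=np.array(q) if np.ndim(q)==2 else R.from_quat([q[1],q[2],q[3],q[0]]).as_matrix()
    return M,np.array(i["xyz"])
def ray(i,u,v):
    M,o=cam(i); d=M@np.array([(u-i["cx"])/i["fx"],-(v-i["cy"])/i["fy"],-1]); return o,d/np.linalg.norm(d)
def onz(i,u,v,z):
    o,d=ray(i,u,v); return o+d*(z-o[2])/d[2]
def proj(i,p):
    M,o=cam(i); c=M.T@(np.array(p)-o); return np.array([i["cx"]+i["fx"]*c[0]/-c[2], i["cy"]+i["fy"]*c[1]/c[2]])
def tri(r1,r2):
    (o1,d1),(o2,d2)=r1,r2
    A=np.stack([d1,-d2],1); s=np.linalg.lstsq(A,o2-o1,rcond=None)[0]
    a=o1+d1*s[0]; b=o2+d2*s[1]; return (a+b)/2,np.linalg.norm(a-b)
E
python3 - <<'E'
from h import *
from bench import eyes
T=eyes.camera_info("top");S=eyes.camera_info("scene")
tc=lambda x,y:((x+.5)/5-.5+155,(y+.5)/5-.5+155)
P=[onz(T,*tc(*c),.012) for c in [(98,113),(66,287),(712,205),(688,380)]]
for p in P: print(p.round(4))
TL,BL,TR,BR=P
print("len",np.linalg.norm(TR-TL),np.linalg.norm(BR-BL),"wid",np.linalg.norm(TL-BL),np.linalg.norm(TR-BR))
ex=(TR-TL+BR-BL);ex/=np.linalg.norm(ex);ey=np.array([-ex[1],ex[0],0]);c=sum(P)/4
o=c-ex*.0725;o[2]=0;print("origin",o,"yaw",np.arctan2(ex[1],ex[0]))
ci=lambda x,y:((x+.5)/5.5-.5+195,(y+.5)/5.5-.5+140)
sc=[ci(c[0],c[1]) for c in [(103,438),(717,210)]]
for q in sc: print("scene corner",onz(S,*q,.012).round(4))
t=cv2.imread("pics/top0.png");s=cv2.imread("pics/scene0.png")
w=lambda x,y,z:o+ex*x+ey*y+np.array([0,0,z])
for im,i,n,box in((t,T,"t",(155,240,155,310)),(s,S,"s",(140,225,195,335))):
    hsv=cv2.cvtColor(im,cv2.COLOR_BGR2HSV)
    m=cv2.inRange(hsv,(8,150,120),(20,255,255));k=np.zeros_like(m);k[box[0]:box[1],box[2]:box[3]]=255;m&=k
    nn,l,st,ce=cv2.connectedComponentsWithStats(m)
    print(n,[(st[j].tolist(),ce[j].round(1).tolist()) for j in range(1,nn) if st[j][4]>5])
    print(" pred grip tops",proj(i,w(-24,0,.13*1000)/1 if 0 else w(-.024,0,.13)),proj(i,w(.024,0,.13)),"paddle",proj(i,w(-.095,.08,.083+.035)))
    m=cv2.inRange(hsv,(0,200,150),(5,255,255));
# paddle triang
p,e=tri(ray(T,*tc(140,79)),ray(S,*ci(692,148)));print("paddle",p,e)
d=p-o;print(d@ex,d@ey,p[2])
for a,b in(((232,192),(530,75)),((306,203),(458,97))):
    pass
E
```

```text
[0.634  0.2743 0.012 ]
[0.5163 0.2953 0.012 ]
[ 0.566  -0.1403  0.012 ]
[ 0.4485 -0.1218  0.012 ]
len 0.42009017236056945 0.42258891856770076 wid 0.11951137545927425 0.11896982450674957
origin [0.55289359 0.14843026 0.        ] yaw -1.7326987310209483
scene corner [ 0.5699 -0.1414  0.012 ]
scene corner [0.6374 0.2704 0.012 ]
t [([214, 195, 6, 5, 12], [216.0, 196.8]), ([198, 197, 5, 5, 13], [200.1, 199.3]), ([214, 201, 4, 4, 10], [215.9, 202.4])]
 pred grip tops [200.07239731 196.52665233] [215.23752795 198.79554049] paddle [182.46240668 168.66891442]
s [([209, 140, 12, 24, 37], [217.1, 150.8]), ([195, 142, 13, 7, 13], [201.0, 144.8]), ([287, 150, 8, 21, 110], [290.5, 159.3]), ([275, 155, 7, 21, 107], [277.5, 163.9]), ([195, 169, 6, 6, 9], [197.0, 171.9]), ([305, 220, 24, 5, 88], [316.4, 222.4])]
 pred grip tops [291.18751291 152.77443523] [278.07427203 157.34221451] paddle [321.62082769 165.56804142]
paddle [0.64277631 0.23003715 0.10817838] 0.0009043203065515563
-0.09502841012273025 0.07555256461162485 0.10817837795569185
```

```bash
cat >> h.py <<'E'
O=np.array([0.5535,0.1480,0.]); YAW=-1.7327
def setO(o,y):
    global O,YAW; O=np.array(o);YAW=y
def W(x,y,z):
    c,s=np.cos(YAW),np.sin(YAW); return O+np.array([c*x-s*y,s*x+c*y,z])
def C(p):
    c,s=np.cos(YAW),np.sin(YAW); d=np.array(p)-O; return np.array([c*d[0]+s*d[1],-s*d[0]+c*d[1],d[2]])
def quat(sign=1):
    y=sign*np.array([np.cos(YAW),np.sin(YAW),0]); z=np.array([0,0,-1.]); x=np.cross(y,z)
    q=R.from_matrix(np.stack([x,y,z],1)).as_quat(); return np.array([q[3],q[0],q[1],q[2]])
E
python3 - <<'E'
from h import *
from bench import robot,eyes,solve_ik
st=robot.observe();q=st["orientation"];M=R.from_quat([q[1],q[2],q[3],q[0]]).as_matrix()
i=eyes.camera_info("wrist");Cm,o=cam(i);print("cam in tool",M.T@(o-st["ee_pos"]),"axis",M.T@-Cm[:,2])
for s in(1,-1):
    for p in(W(0,0,.28),W(0,0,.09),W(-.095,.08,.09)):
        print(s,p.round(3),solve_ik(p,quat(s)), (R.from_quat(np.roll(quat(s),-1)).as_matrix()[:,0]).round(2))
E
```

```text
cam in tool [ 0.06866181 -0.00064893 -0.14290612] axis [-2.63423252e-01 -2.00246877e-04  9.64680336e-01]
1 [0.554 0.148 0.28 ] [ 0.26127697  0.22566093  0.18715302  1.53228842  0.         -2.71841201] [ 0.99 -0.16  0.  ]
1 [0.554 0.148 0.09 ] [ 0.26127697  0.25086576 -0.19913596  1.12079461  0.         -2.71841201] [ 0.99 -0.16  0.  ]
1 [0.648 0.229 0.09 ] [ 0.33961929  0.46197949  0.09951366  1.2083305   0.         -2.64006969] [ 0.99 -0.16  0.  ]
-1 [0.554 0.148 0.28 ] [0.26127697 0.22566093 0.18715302 1.53228842 0.         0.42318064] [-0.99  0.16  0.  ]
-1 [0.554 0.148 0.09 ] [ 0.26127697  0.25086576 -0.19913596  1.12079461  0.          0.42318064] [-0.99  0.16  0.  ]
-1 [0.648 0.229 0.09 ] [0.33961929 0.46197949 0.09951366 1.2083305  0.         0.50152296] [-0.99  0.16  0.  ]
```

```bash
python3 - <<'E'
from h import *
from bench import robot,eyes
robot.move_ptp(W(0,0,.25),quat(-1)); robot.set_gripper(.085,20)
i=eyes.camera_info("wrist");im=eyes.read_camera("wrist");cv2.imwrite("pics/w1.png",im)
import json;json.dump({k:np.array(v).tolist() for k,v in i.items()},open("w1.json","w"))
st=robot.observe();print(st["t"],st["ee_pos"],W(0,0,.25))
for p in [(-.024,0,.13),(.024,0,.13),(-.095,.08,.118),(.048,0,.068),(-.14,.06,.012),(.285,-.06,.012)]: print(p,proj(i,W(*p)).round(1))
E
```

```text
2.1333 [0.553246   0.14868715 0.25004179] [0.5535 0.148  0.25  ]
(-0.024, 0, 0.13) [280.5 185.8]
(0.024, 0, 0.13) [229.2 185.7]
(-0.095, 0.08, 0.118) [345.3 256.8]
(0.048, 0, 0.068) [213.  171.8]
(-0.14, 0.06, 0.012) [356.2 206.3]
(0.285, -0.06, 0.012) [ 31.4 116.1]
```

View pics/w1.png

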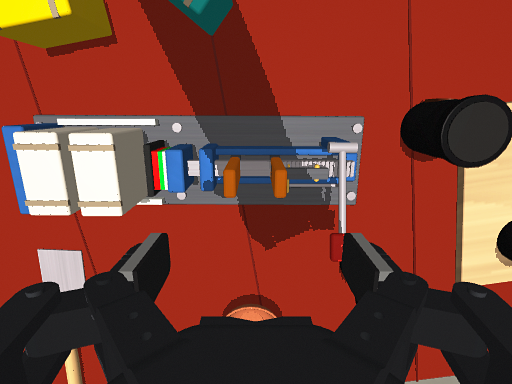

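The wrist view shows the orange grips at about (231,176) and (279,176), and the red paddle at (338,246) partly behind the right finger. The bands are at (157,170). I'll refine the grip centres by colour.

```bash
python3 - <<'E'
from h import *
import json
i=json.load(open("w1.json"));im=cv2.imread("pics/w1.png")
hsv=cv2.cvtColor(im,cv2.COLOR_BGR2HSV)
print(hsv[176,231],hsv[176,279])
m=cv2.inRange(hsv,(9,180,90),(20,255,255));m[:140]=0;m[215:]=0
nn,l,st,ce=cv2.connectedComponentsWithStats(m)
print([(st[j].tolist(),ce[j].round(1).tolist()) for j in range(1,nn) if st[j][4]>20])
cr=cv2.resize(im[105:285,130:380],None,fx=3,fy=3,interpolation=cv2.INTER_CUBIC)
for x in(-.03,-.018,.018,.03):
    for y in(-.014,.014):
        u=(proj(i,W(x,y,.13))-[130,105])*3; cv2.circle(cr,tuple(int(k) for k in u),3,(255,255,0),-1)
cv2.imwrite("pics/w1c.png",cr)
for c in((363,118),(357,206),(35,115)):print(C(onz(i,*c,.012)).round(4))
E
```

```text
[ 13 234 192] [ 13 234 192]
[([223, 157, 17, 41, 561], [231.3, 177.1]), ([271, 157, 16, 41, 544], [278.5, 177.6])]
[-0.1376 -0.0587  0.012 ]
[-0.1411  0.0596  0.012 ]
[ 0.2802 -0.0613  0.012 ]
```

View pics/w1c.png

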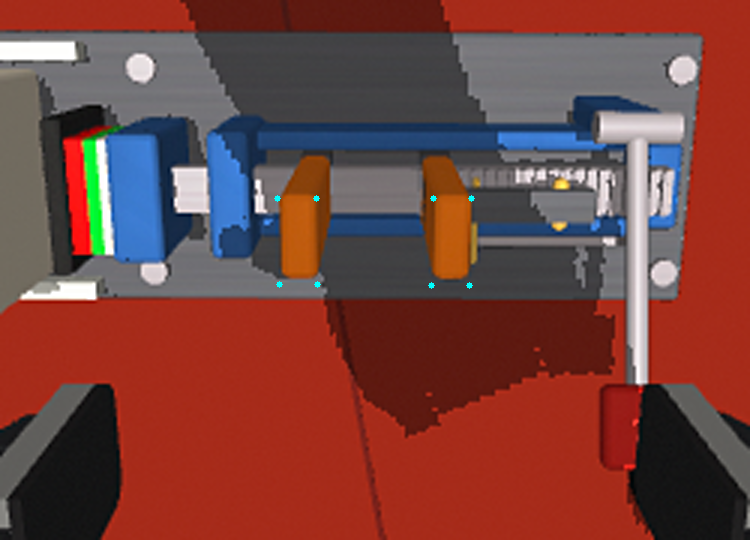

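```bash
sed -i 's/^O=np.array.*/O=np.array([0.5518,0.1483,0.]); YAW=-1.7327/' h.py; python3 - <<'E'
from h import *
from bench import robot,eyes
robot.move_ptp(W(-.095,.078,.17),quat(-1)); robot.set_gripper(0.0,20)
hit=robot.move_straight(W(-.095,.078,.078),v=.04,guard=7)
st=robot.observe();print(hit,st["t"],C(st["ee_pos"]),st["contact_force"],st["opening"])
robot.pause(.2)
cv2.imwrite("pics/w2.png",eyes.read_camera("wrist"));cv2.imwrite("pics/s2.png",cv2.resize(eyes.read_camera("scene")[130:230,195:345],None,fx=5,fy=5,interpolation=cv2.INTER_CUBIC))
E
```

```text
True 5.4917 [-0.09500394  0.07807663  0.08299781] [-0.84567746 -0.17274239  6.57518026] -1.1957768863836114e-05
```

View pics/w2.png

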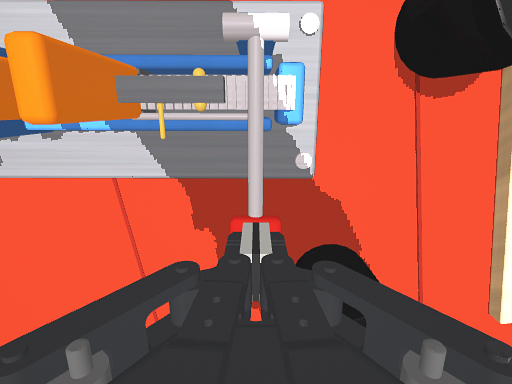

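View pics/s2.png

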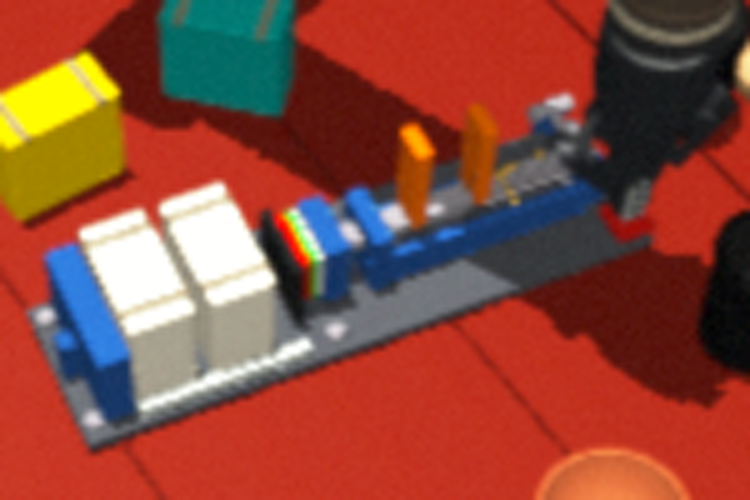

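The lever is down: it hit the hard stop at paddle-top z = 83.0 mm, and the scene crop shows the paddle flat at (627,215). Next I move over the grips.

```bash
python3 - <<'E'
from h import *
from bench import robot,eyes
robot.move_straight(W(-.095,.078,.165),v=.2)
robot.move_straight(W(0,0,.165),v=.2); robot.set_gripper(.085,20)
hit=robot.move_straight(W(0,0,.095),v=.12,guard=6)
st=robot.observe();print(hit,st["t"],C(st["ee_pos"]),st["contact_force"],st["opening"])
cv2.imwrite("pics/w3.png",eyes.read_camera("wrist"))
robot.set_gripper(.058,20)
st=robot.observe();print(st["t"],st["contact_force"],st["opening"])
cv2.imwrite("pics/w4.png",eyes.read_camera("wrist"))
E
```

```text
False 8.6417 [-0.00014354  0.00030105  0.09555061] [ 0.06840725 -0.06293179 -0.15778994] 0.08483611953858271
9.0833 [ 0.62586157 -1.20984795  1.40520677] 0.05788588510300828
```

View pics/w3.png

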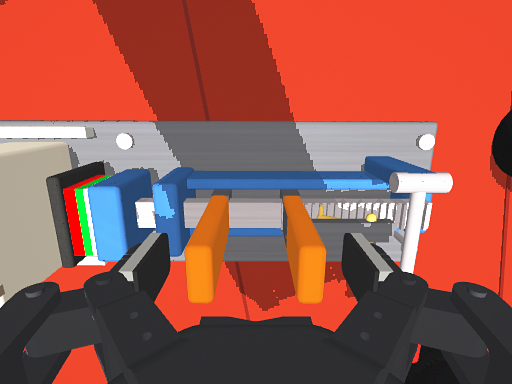

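View pics/w4.png

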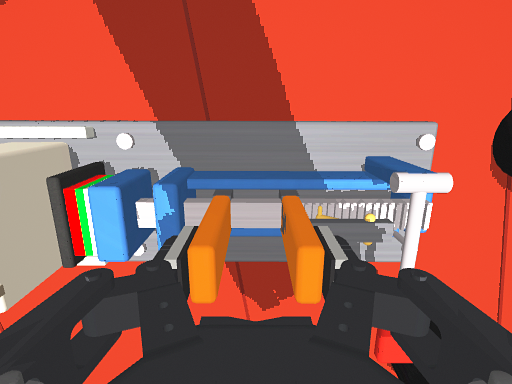

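```bash
python3 - <<'E'
from h import *
import json
i=json.load(open("w1.json"));im=cv2.imread("pics/w1.png")
c=lambda x,y:(130+x/3,105+y/3)
print("guide front top",C(onz(i,*c(209,130),.068)),"guide rear",C(onz(i,*c(262,125),.068)))
for z in(.067,.073):print("jaw rear",C(onz(i,*c(188,121),z)),"front",C(onz(i,*c(113,135),z)))
print("pad top back",C(onz(i,*c(103,106),.073)))
cr=cv2.resize(im[115:225,0:200],None,fx=4,fy=4,interpolation=cv2.INTER_CUBIC);cv2.imwrite("pics/w1d.png",cr)
E
```

```text
guide front top [ 0.06191135 -0.02506839  0.068     ] guide rear [ 0.04209638 -0.02697741  0.068     ]
jaw rear [ 0.06977275 -0.02827067  0.067     ] front [ 0.09814355 -0.02297629  0.067     ]
jaw rear [ 0.06847845 -0.02899207  0.073     ] front [ 0.096327   -0.02379515  0.073     ]
pad top back [ 0.09915522 -0.03435929  0.073     ]
```

View pics/w1d.png

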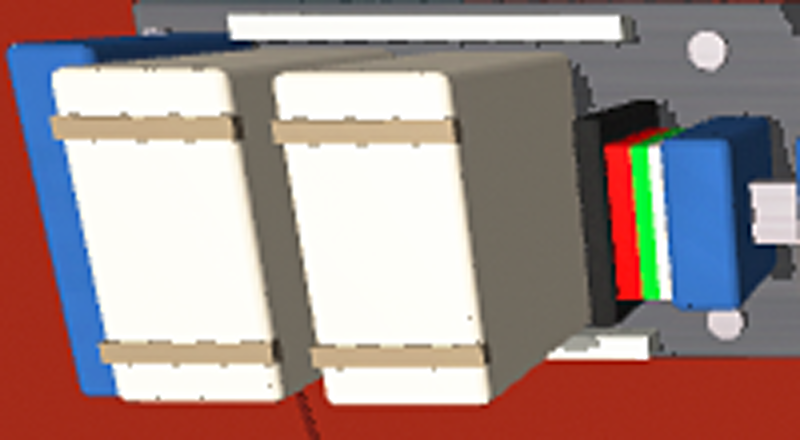

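```bash
python3 - <<'E'
from h import *
import json
i=json.load(open("w1.json"))
c=lambda x,y:(x/4,115+y/4)
for n,p,z in[("backL",(120,390),.097),("backR",(280,390),.097),("frontL",(326,390),.097),("frontR",(490,390),.097),
 ("padfront",(591,320),.073),("padback",(615,320),.073),("jawfront",(676,300),.0675),("jawrear",(739,300),.0675)]:
    print(n,C(onz(i,*c(*p),z)).round(4))
E
```

```text
backL [0.2432 0.0409 0.097 ]
backR [0.1999 0.0408 0.097 ]
frontL [0.1875 0.0408 0.097 ]
frontR [0.1431 0.0407 0.097 ]
padfront [0.1232 0.028  0.073 ]
padback [0.1163 0.028  0.073 ]
jawfront [0.1    0.0235 0.0675]
jawrear [0.0817 0.0235 0.0675]
```

```bash
python3 - <<'E'
from h import *
from bench import robot,eyes
def o(): 
    s=robot.observe();return round(s["t"],2),round(s["opening"],4),s["contact_force"].round(1)
ims=[]
for k in range(1):
    for g in(.05,.042,.034): robot.set_gripper(g,20);print(o())
    ims.append(eyes.read_camera("wrist"))
    robot.set_gripper(.063,20);print(o())
    ims.append(eyes.read_camera("wrist"))
cv2.imwrite("pics/w5.png",cv2.resize(np.vstack([x[110:300] for x in ims]),None,fx=1.5,fy=1.5))
E
```

```text
(9.38, 0.0501, array([-0.6, -2.4,  4.2]))
(9.63, 0.0426, array([-0.1, -2.3,  3.4]))
(9.88, 0.034, array([ 0.3, -1.6,  3.1]))
(10.32, 0.0627, array([-0.1, -0.1, -0.1]))
```

View pics/w5.png

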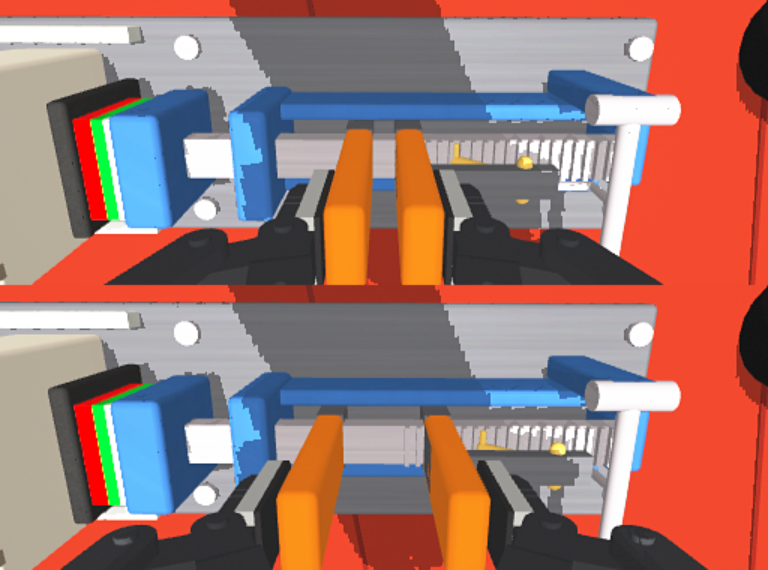

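```bash
cat >> h.py <<'E'
def bands(im,row):
    h=cv2.cvtColor(im[row:row+1,:240],cv2.COLOR_BGR2HSV)[0].astype(int)
    s=""
    for H,S,V in h:
        if S<60 and V>170: s+="w"
        elif V<75: s+="k"
        elif S>150 and (H<8 or H>172): s+="r"
        elif S>100 and 45<H<80: s+="g"
        elif S>80 and 95<H<125: s+="b"
        else: s+="."
    import itertools
    out=[];p=0
    for c,g in itertools.groupby(s):
        n=len(list(g)); out.append((c,p,n)); p+=n
    return out
E
python3 - <<'E'
from h import *
a=cv2.imread("pics/w4.png");print(bands(a,220)); print(bands(a,240))
b=cv2.imread("pics/w5.png");b=cv2.resize(b,(512,380));
print(bands(b[:190],220-110));print(bands(b[190:],220-110))
E
```

```text
[('w', 0, 53), ('.', 53, 1), ('k', 54, 1), ('.', 55, 9), ('k', 64, 4), ('r', 68, 12), ('g', 80, 8), ('w', 88, 4), ('b', 92, 45), ('w', 137, 19), ('b', 156, 29), ('w', 185, 16), ('.', 201, 30), ('w', 231, 9)]
[('w', 0, 57), ('.', 57, 1), ('k', 58, 1), ('.', 59, 8), ('k', 67, 5), ('r', 72, 11), ('.', 83, 1), ('g', 84, 7), ('w', 91, 4), ('b', 95, 50), ('.', 145, 1), ('w', 146, 11), ('b', 157, 9), ('k', 166, 9), ('.', 175, 12), ('k', 187, 5), ('.', 192, 48)]
[('w', 0, 39), ('.', 39, 11), ('k', 50, 4), ('r', 54, 11), ('.', 65, 1), ('g', 66, 7), ('w', 73, 4), ('b', 77, 47), ('w', 124, 31), ('b', 155, 29), ('.', 184, 1), ('w', 185, 39), ('.', 224, 16)]
[('w', 0, 39), ('.', 39, 12), ('k', 51, 4), ('r', 55, 11), ('.', 66, 1), ('g', 67, 7), ('w', 74, 4), ('b', 78, 47), ('w', 125, 30), ('b', 155, 29), ('.', 184, 1), ('w', 185, 15), ('.', 200, 29), ('w', 229, 11)]
```

```bash
python3 - <<'E'
from h import *
from bench import robot,eyes
def o(): 
    s=robot.observe();return round(s["t"],2),round(s["opening"],4),s["contact_force"].round(1)
ims=[]
for g in(.055,.05,.045,.041,.037,.034):
    robot.set_gripper(g,20); im=eyes.read_camera("wrist");print(o(),[b for b in bands(im,220)if b[1]<160])
cv2.imwrite("pics/w6.png",im);
robot.set_gripper(.063,20);im=eyes.read_camera("wrist");print(o(),[b for b in bands(im,220)if b[1]<160])
s=eyes.read_camera("scene");t=eyes.read_camera("top");cv2.imwrite("pics/s6f.png",s);cv2.imwrite("pics/t6f.png",t)
cv2.imwrite("pics/st6.png",np.vstack([cv2.resize(x,(750,290),interpolation=cv2.INTER_CUBIC) for x in(s[150:217,195:340],t[175:235,165:305])]))
E
```

```text
(10.68, 0.055, array([-0.4, -0.9,  1.1])) [('w', 0, 40), ('.', 40, 11), ('k', 51, 4), ('r', 55, 11), ('.', 66, 1), ('g', 67, 8), ('w', 75, 4), ('b', 79, 46), ('.', 125, 1), ('w', 126, 30), ('b', 156, 28)]
(10.95, 0.0499, array([ 0.3, -1.2,  2.8])) [('w', 0, 36), ('k', 36, 1), ('.', 37, 10), ('k', 47, 4), ('r', 51, 11), ('.', 62, 1), ('g', 63, 7), ('w', 70, 4), ('b', 74, 47), ('.', 121, 1), ('w', 122, 34), ('b', 156, 29)]
(11.22, 0.0451, array([-0.4, -1.9,  2.7])) [('w', 0, 31), ('.', 31, 1), ('k', 32, 1), ('.', 33, 9), ('k', 42, 5), ('r', 47, 11), ('.', 58, 1), ('g', 59, 7), ('w', 66, 4), ('b', 70, 47), ('.', 117, 1), ('w', 118, 37), ('b', 155, 29)]
(11.49, 0.0413, array([ 0.1, -2.2,  4.2])) [('w', 0, 28), ('.', 28, 11), ('k', 39, 4), ('r', 43, 12), ('g', 55, 8), ('w', 63, 4), ('b', 67, 47), ('.', 114, 1), ('w', 115, 40), ('b', 155, 29)]
(11.76, 0.037, array([ 0.4, -1.5,  2.2])) [('w', 0, 25), ('k', 25, 1), ('.', 26, 10), ('k', 36, 4), ('r', 40, 11), ('.', 51, 1), ('g', 52, 8), ('w', 60, 3), ('b', 63, 48), ('.', 111, 1), ('w', 112, 43), ('b', 155, 29)]
(12.03, 0.0339, array([-0.1, -2.3,  3.6])) [('w', 0, 22), ('.', 22, 1), ('k', 23, 1), ('.', 24, 9), ('k', 33, 5), ('r', 38, 11), ('.', 49, 1), ('g', 50, 7), ('w', 57, 4), ('b', 61, 48), ('.', 109, 1), ('w', 110, 45), ('b', 155, 29)]
(12.47, 0.0633, array([-0.3,  0.2,  0.7])) [('w', 0, 22), ('.', 22, 11), ('k', 33, 4), ('r', 37, 12), ('g', 49, 8), ('w', 57, 4), ('b', 61, 48), ('.', 109, 1), ('w', 110, 45), ('b', 155, 29)]
```

View pics/w6.png

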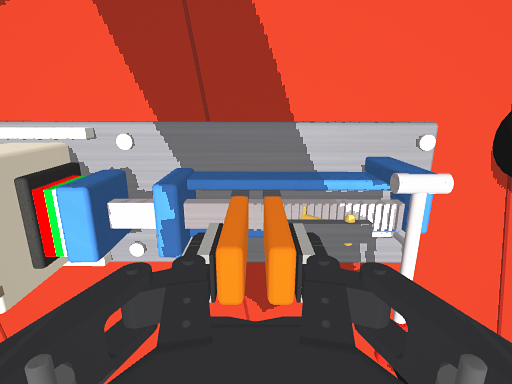

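View pics/st6.png

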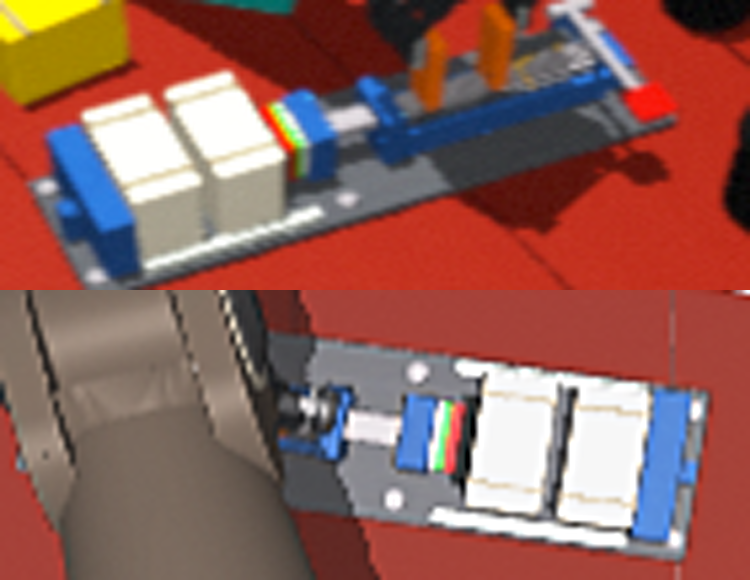

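```bash
python3 - <<'E'
from h import *
from bench import robot,eyes
def o(): 
    s=robot.observe();return round(s["t"],2),round(s["opening"],4),s["contact_force"].round(1)
for g in(.057,.053,.05,.047,.044,.041,.038,.036,.034):
    robot.set_gripper(g,20); robot.pause(.1);im=eyes.read_camera("wrist");bb=bands(im,220)
    print(o(),[b for b in bb if b[1]<130])
    gr=sum(b[2] for b in bb if b[0]=="g" and b[1]<120)
    if gr<5: print("STOP");break
cv2.imwrite("pics/w7.png",im);
s=eyes.read_camera("scene");t=eyes.read_camera("top");cv2.imwrite("pics/t7f.png",t);cv2.imwrite("pics/s7f.png",s)
cv2.imwrite("pics/st7.png",np.vstack([cv2.resize(x,(750,290),interpolation=cv2.INTER_CUBIC) for x in(s[150:217,195:340],t[175:235,165:305])]))
E
```

```text
(12.95, 0.0571, array([-0.3, -0.9,  1.2])) [('w', 0, 23), ('.', 23, 11), ('k', 34, 4), ('r', 38, 12), ('g', 50, 8), ('w', 58, 4), ('b', 62, 48), ('w', 110, 46)]
(13.32, 0.0531, array([-0.7, -1.2,  3.2])) [('w', 0, 22), ('.', 22, 11), ('k', 33, 4), ('r', 37, 12), ('g', 49, 8), ('w', 57, 4), ('b', 61, 48), ('w', 109, 47)]
(13.68, 0.0502, array([ 0.8, -1.8,  3. ])) [('w', 0, 20), ('k', 20, 1), ('.', 21, 10), ('k', 31, 4), ('r', 35, 11), ('.', 46, 1), ('g', 47, 8), ('w', 55, 3), ('b', 58, 48), ('.', 106, 1), ('w', 107, 48)]
(14.05, 0.0473, array([ 1.6, -1.9,  5.1])) [('w', 0, 19), ('.', 19, 1), ('k', 20, 1), ('.', 21, 10), ('k', 31, 4), ('r', 35, 11), ('.', 46, 1), ('g', 47, 7), ('w', 54, 2), ('b', 56, 49), ('w', 105, 50)]
(14.42, 0.0439, array([ 1.4, -3.2,  4.8])) [('w', 0, 17), ('.', 17, 11), ('k', 28, 4), ('r', 32, 12), ('g', 44, 8), ('w', 52, 2), ('b', 54, 49), ('w', 103, 52)]
(14.78, 0.0414, array([ 1.1, -2.3,  5.1])) [('w', 0, 14), ('.', 14, 1), ('k', 15, 1), ('.', 16, 10), ('k', 26, 4), ('r', 30, 11), ('.', 41, 1), ('g', 42, 7), ('w', 49, 2), ('b', 51, 49), ('.', 100, 1), ('w', 101, 54)]
(15.15, 0.038, array([-0.2, -2.1,  5.1])) [('w', 0, 12), ('.', 12, 11), ('k', 23, 5), ('r', 28, 11), ('.', 39, 1), ('g', 40, 7), ('w', 47, 2), ('b', 49, 49), ('.', 98, 1), ('w', 99, 56)]
(15.52, 0.0366, array([ 0.9, -2.4,  5.5])) [('w', 0, 11), ('.', 11, 11), ('k', 22, 4), ('r', 26, 12), ('g', 38, 8), ('.', 46, 1), ('b', 47, 50), ('w', 97, 58)]
(15.88, 0.0339, array([-0.2, -1.9,  5.4])) [('w', 0, 9), ('.', 9, 11), ('k', 20, 4), ('r', 24, 12), ('.', 36, 1), ('g', 37, 7), ('w', 44, 1), ('b', 45, 50), ('.', 95, 1), ('w', 96, 59)]
```

View pics/w7.png

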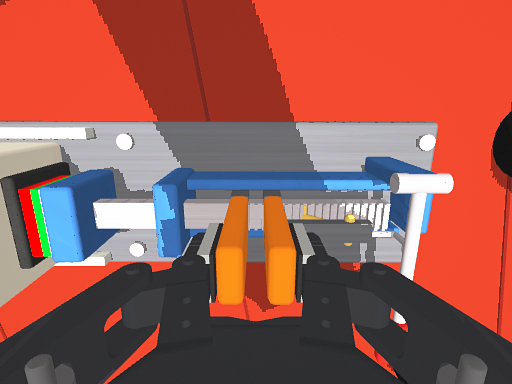

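View pics/st7.png

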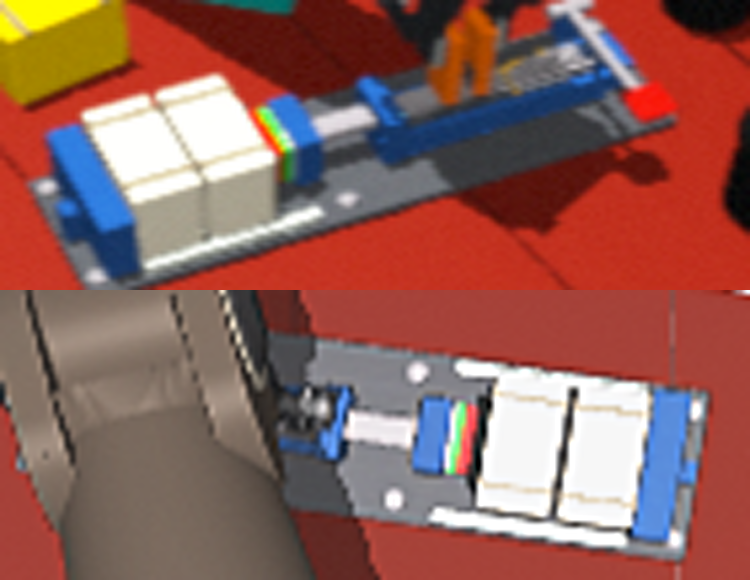

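The third stroke met the mould at an opening of about 48 mm, and the gap between the halves is now about 3-4 mm. The pad is compressed about 1.5 mm, and white is only just visible at (44,220). I'll release and do the final stroke in fine steps, measuring red-left to blue-left over several rows.

```bash
cat >> h.py <<'E'
def meas(im):
    L=[];G=[];X=[];RW=[]
    for r in range(200,242,3):
        bb=[b for b in bands(im,r) if b[1]<140]
        red=[b for b in bb if b[0]=="r" and b[2]>=5]; bl=[b for b in bb if b[0]=="b" and b[2]>25]
        if not red or not bl: continue
        L.append(bl[0][1]-red[0][1]);X.append(red[0][1]+0.) ;RW.append(red[0][2]);G.append(sum(b[2] for b in bb if b[0]=="g" and b[1]<bl[0][1]))
    f=lambda a:round(float(np.mean(a)),2) if a else None
    return dict(n=len(L),d=f(L),red_x=f(X),green=f(G),redw=f(RW))
E
python3 - <<'E'
from h import *
from bench import robot,eyes
print({k:meas(cv2.imread(f"pics/{k}.png")) for k in("w4","w6","w7")})
def o(): 
    s=robot.observe();return round(s["t"],2),round(s["opening"],4),s["contact_force"].round(1)
robot.set_gripper(.063,20);robot.pause(.1);print(o(),meas(eyes.read_camera("wrist")))
for g in(.058,.055,.053,.051,.049,.047):
    robot.set_gripper(g,20); robot.pause(.1);im=eyes.read_camera("wrist");m=meas(im);print(o(),m)
    if m["d"] is None or m["d"]<18: print("STOP");break
cv2.imwrite("pics/w8.png",im)
s=eyes.read_camera("scene");t=eyes.read_camera("top");cv2.imwrite("pics/t8f.png",t);cv2.imwrite("pics/s8f.png",s)
cv2.imwrite("pics/st8.png",np.vstack([cv2.resize(x,(750,290),interpolation=cv2.INTER_CUBIC) for x in(s[150:217,195:340],t[175:235,165:305])]))
E
```

```text
{'w4': {'n': 14, 'd': 24.0, 'red_x': 68.21, 'green': 7.79, 'redw': 11.29}, 'w6': {'n': 14, 'd': 23.21, 'red_x': 37.64, 'green': 7.5, 'redw': 11.29}, 'w7': {'n': 14, 'd': 20.71, 'red_x': 24.36, 'green': 7.57, 'redw': 11.43}}
(16.48, 0.0632, array([ 0.4, -0.6, -0.2])) {'n': 14, 'd': 21.86, 'red_x': 23.64, 'green': 7.5, 'redw': 11.5}
(16.9, 0.0578, array([ 0.2, -0.9,  1.3])) {'n': 14, 'd': 21.93, 'red_x': 24.36, 'green': 7.57, 'redw': 11.43}
(17.27, 0.0549, array([-0.5, -1.6,  3.5])) {'n': 14, 'd': 21.29, 'red_x': 24.64, 'green': 7.5, 'redw': 11.36}
(17.63, 0.0531, array([-0.2, -2.6,  5.9])) {'n': 14, 'd': 19.86, 'red_x': 24.64, 'green': 7.71, 'redw': 11.36}
(18.0, 0.0511, array([-0.7, -2.9,  5.8])) {'n': 14, 'd': 21.07, 'red_x': 21.64, 'green': 7.5, 'redw': 11.43}
(18.37, 0.049, array([ 0.4, -2.3,  4.7])) {'n': 14, 'd': 20.29, 'red_x': 20.64, 'green': 7.79, 'redw': 11.36}
(18.73, 0.0465, array([ 0.3, -3. ,  4.6])) {'n': 14, 'd': 20.57, 'red_x': 18.64, 'green': 7.5, 'redw': 11.36}
```

View pics/st8.png

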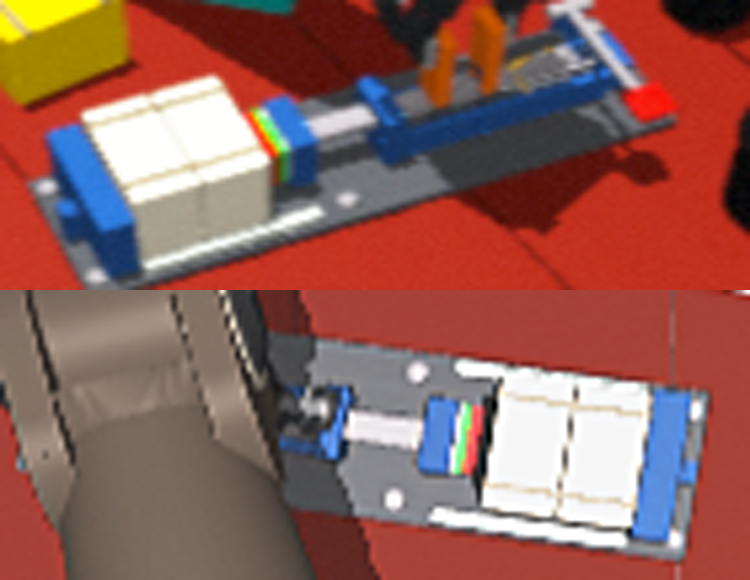

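```bash
python3 - <<'E'
from h import *
from bench import robot,eyes
def o(): 
    s=robot.observe();return round(s["t"],2),round(s["opening"],4),s["contact_force"].round(1)
g=.0465
while g>.034:
    g-=.001
    robot.set_gripper(g,20); robot.pause(.1);im=eyes.read_camera("wrist");m=meas(im);print(o(),m)
    if m["d"] is None or m["n"]<8 or m["d"]<15: print("STOP");break
cv2.imwrite("pics/w9.png",im)
cv2.imwrite("pics/w9c.png",cv2.resize(im[140:290,0:180],None,fx=4,fy=4,interpolation=cv2.INTER_NEAREST))
s=eyes.read_camera("scene");t=eyes.read_camera("top");cv2.imwrite("pics/t9f.png",t);cv2.imwrite("pics/s9f.png",s)
cv2.imwrite("pics/st9.png",np.vstack([cv2.resize(x,(750,290),interpolation=cv2.INTER_CUBIC) for x in(s[150:217,195:340],t[175:235,165:305])]))
E
```

```text
(19.2, 0.0451, array([ 1. , -2.8,  6.2])) {'n': 14, 'd': 20.14, 'red_x': 18.0, 'green': 7.93, 'redw': 11.36}
(19.57, 0.0446, array([-0.3, -3.6,  5.6])) {'n': 14, 'd': 20.21, 'red_x': 17.21, 'green': 7.79, 'redw': 11.36}
(19.93, 0.0438, array([-0.1, -2.2,  5.4])) {'n': 14, 'd': 19.64, 'red_x': 17.0, 'green': 7.5, 'redw': 11.36}
(20.3, 0.0425, array([ 0.2, -1.9,  5.9])) {'n': 14, 'd': 18.93, 'red_x': 17.0, 'green': 6.79, 'redw': 11.36}
(20.67, 0.0416, array([ 1.1, -2.8,  6.8])) {'n': 14, 'd': 18.07, 'red_x': 17.14, 'green': 6.0, 'redw': 11.29}
(21.03, 0.0406, array([-0.4, -3.1,  5.7])) {'n': 14, 'd': 17.36, 'red_x': 17.21, 'green': 5.29, 'redw': 11.29}
(21.4, 0.0397, array([-0.5, -2.6,  7. ])) {'n': 14, 'd': 17.64, 'red_x': 16.21, 'green': 5.5, 'redw': 11.29}
(21.77, 0.0386, array([-0.7, -2.6,  7.1])) {'n': 14, 'd': 16.86, 'red_x': 16.21, 'green': 4.71, 'redw': 11.29}
(22.13, 0.0376, array([-0. , -3.6,  7.6])) {'n': 14, 'd': 16.14, 'red_x': 16.29, 'green': 4.0, 'redw': 11.29}
(22.5, 0.0369, array([-1.5, -2.6,  6.5])) {'n': 14, 'd': 15.36, 'red_x': 16.36, 'green': 3.21, 'redw': 11.29}
(22.87, 0.0361, array([ 0.4, -3.4,  8.2])) {'n': 14, 'd': 14.64, 'red_x': 16.43, 'green': 2.57, 'redw': 11.21}
STOP
```

View pics/w9c.png

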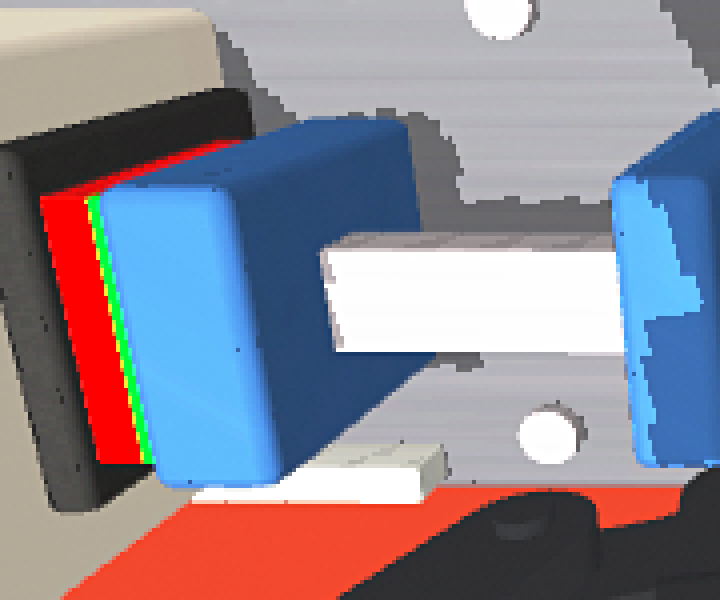

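View pics/st9.png

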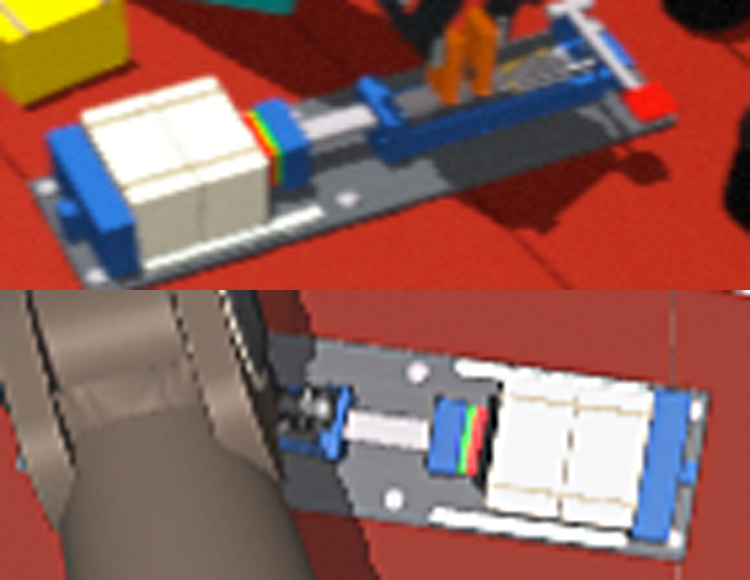

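```bash
python3 - <<'E'
from h import *
from bench import robot,eyes
def o(): 
    s=robot.observe();return round(s["t"],2),round(s["opening"],4),s["contact_force"].round(1)
robot.set_gripper(.0347,20)
for k in range(3):
    robot.pause(.4);im=eyes.read_camera("wrist");print(o(),meas(im))
t=eyes.read_camera("top");s=eyes.read_camera("scene");cv2.imwrite("pics/w10.png",im)
a=np.vstack([cv2.resize(s[150:217,195:340],(750,290),interpolation=cv2.INTER_CUBIC),cv2.resize(t[180:235,235:300],(343,290),interpolation=cv2.INTER_CUBIC).repeat(1,1) if 0 else cv2.resize(t[175:235,165:305],(750,290),interpolation=cv2.INTER_CUBIC)])
cv2.imwrite("pics/st10.png",a)
E
```

```text
(23.63, 0.035, array([-1.1, -2.2,  9.7])) {'n': 14, 'd': 14.07, 'red_x': 16.5, 'green': 1.93, 'redw': 11.29}
(24.08, 0.0349, array([-1.4, -3. ,  8.8])) {'n': 14, 'd': 14.07, 'red_x': 16.5, 'green': 1.93, 'redw': 11.29}
(24.53, 0.0348, array([-1.1, -2.4,  8.5])) {'n': 14, 'd': 14.07, 'red_x': 16.5, 'green': 1.93, 'redw': 11.29}
```

View pics/st10.png

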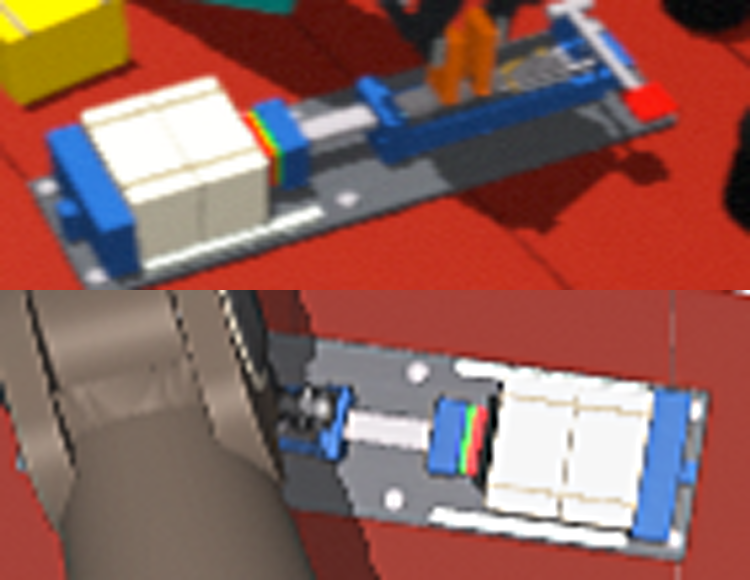

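The state is steady. White is hidden, a thin green band shows at (470,440) in the crop, the mould is shut and the lever is flat. I'm handing in.

```bash
python3 -c "
from bench import job_done,robot
print(job_done()); print(robot.observe()['t'])"
```

```text
the job is handed in; nothing more can be done
None
the job is handed in; nothing more can be done
```

I pressed the lever to its hard stop, closed the mould in four squeeze strokes, and handed in at about 24.5 s of the 72 s while still holding the grips squeezed. No verdict was reported.

- **Lever:** it met the stop with the paddle top at 83.0 mm, as described for fully down. It still looks flat in the last pictures.
- **Pad:** compression comes out at about 5.6 mm from the distance between the bands and about 6.3 mm from the green still showing. The two differ by about 0.7 mm but both lie between 4 and 9 mm. The last three readings were identical, with white hidden and green showing.
- **Mould:** the halves look shut and upright in both outside views. An estimate from the top view gave 91 mm across both halves against 90 mm when shut. The pad's front stayed almost still while the compression rose over the last steps.
- **Not measured directly:** I had no reading for the finger force on the grips or the pad's force on the mould. At 1.6 N per mm, the pad force should be about 9 N. I did not check the positions of the pots and tools after the moves, but nothing registered as touching them.

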